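# Prove the catch on the red cool box

### The job

In the beverage cold room, check that the lid of the red-lidded cool box has really caught: take its handle and give it a firm tug upwards. If the lid gives, press it fully home until it clicks and tug again, so that the catch has held against a firm, steady tug; leave the lid fully shut and caught, and do not touch the blue-lidded box.

Things in the scene. Friction and masses are not known exactly. Their poses are not given: they have to be found in the camera images.
- red_handle (a point): Mid of the black bar handle on the red lid: bar 14 mm thick along this y (grip across it), 50 long along x, standing 42 above the lid; point 28 above the lid's top, 14 below the bar's top. Lid 212 x 212 x 12 mm, 0.3-0.45 kg, its top 152 above the table when shut, on a fixed white box 200 x 200 x 140. Hinge: level, along y, 155 mm to +x and 40 below the point. Catch: front edge, to -x.
- red_lid (a joint): Red lid's angle, rad: 0 shut, grows as it lifts (0.1 raises the handle 15 mm). It may start either way: not caught, it rests on the catch's nose at about 0.042 (front edge 9 mm up), looks almost shut, lifts freely with under 4 N and clicks home when the handle is pressed down 7 mm with about 5 N (10 N is ample); caught, it rests at 0, gives at most 0.035 when tugged and springs back.
- red_catch (a joint): How far the red lid draws its sprung catch nose up, m: 0 unloaded, at most 0.006. It moves only when the lid is caught and tugged (1 N per mm at the front edge): raising the handle 4 to 6 mm, with 6 to 12 N, draws it 3 to 6 mm; 1.5 mm or more is a firm tug held. The catch lets go only above about 25 N.
- blue_case: The other cool box, to be left alone: same shape and size as the red one (212 x 212 mm lid, handle top 194 mm above the table) but with a blue lid. Origin: centre of its underside, on the table; z up; its catch faces its -x. Either box may stand on the left or the right.

How it is judged (in metres and radians):
On the way:
1. the red lid, caught, is tugged upwards and the catch holds for 0.2 s (value of joint red_catch above 0.0015 m and value of joint red_lid below 0.045 rad and contact force between the fingers and anything else above 1 N), for 0.2 s.
At the end, for the whole second after the job is handed in: The red lid is shut and caught (its angle under 0.018 rad, about 4 mm at its front edge), still, and the catch is unloaded (drawn up less than 1 mm) (value of joint red_lid below 0.018 rad and value of joint red_catch below 0.001 m and velocity of joint red_lid between -0.05 and 0.05 rad/s); the robot touches nothing.
It fails at once if the robot touches the blue-lidded box (over 2 N) (contact force between any of the fingers, the arm and blue_case above 2 N).
It also fails if it takes over 48 s, if anything falls off the work surface, if the arm or the gripper's body presses on something with over 40 N, if the wrist force passes 120 N, or if a joint passes its speed limit or range.

### The arm

A 6-joint arm with a two-finger parallel gripper is mounted at the origin on the work surface. World frame = base frame: x ahead of the robot, y to its left, z up, the work surface at z = 0. Lengths are in mm, angles in degrees, forces in N, time in s.
With the tool pointing down it reaches from about 350 to 975 mm from the base axis. Payload 17.4 kg.
Tool frame: the origin (TCP) lies between the finger pads; the fingertips stand 8 mm ahead of it and the grasp point (between the pads) lies 11 mm behind it; z points along the fingers, y is the direction in which the jaws open and shut (so a half turn about z gives the same grasp; the last joint's range is limited). The gripper opens to 85 mm and grips with 20 to 120 N. Pads are 22 mm wide; open, the fingers measure 114 mm over their backs; the gripper's body (76 mm by 85 mm) begins 54 mm behind the grasp point. The pads swing forward as they close: fully open they stand 13 mm farther back than shut.
Start: joints at [-67.54, 6.646, 82.598, -0, 90.757, -2.166], TCP at [281.257, -613.618, 239.303] pointing down, gripper open.
Joint ranges: [-162.19, 162.19], [-47.58, 125.68], [4.15, 143.07], [-65.23, 245.23], [0.69, 171.88], [-170.13, 170.13]. Speed limits (degrees/s): [108.29, 108.29, 127.2, 180, 180, 180].

### API

Orientations are given as [roll, pitch, yaw] about the fixed x, y, z axes, in that order (R = Rz(yaw) Ry(pitch) Rx(roll)).
In Python, from cell import bot, eyes gives the robot as it stands.
- The arm moves only by the tool arm_command, never from a script. Its argument "targets" is a list of rows, each a list of 3 entries, a list of its own where there are three numbers: the turn, a rotation vector about the tool's x, y, z in rad, then the shift along the tool's x, y, z in mm, then the opening in per cent of the stroke, from 0 (shut) to 100 (fully open). In form: [[[wx, wy, wz], [dx, dy, dz], gripper], ...]. A call has exactly 10 rows; each row shifts and turns the commanded pose from where the row before left it, along the tool's axes as they then stand; what a row does not reach is not made up. A row lasts 1/8 s, in which the tool goes at most 62.5 mm and 10.7 degrees, less where a joint would pass 70% of its speed; a pose out of reach is approached as far as the arm can. A call is refused whole if a number of a shift passes 62.5 or a number of a turn 0.188, either way. A call with a gripper value outside its range is refused whole. The fingers move at their own pace and stop on an object; the grip force is fixed at half the most. Time passes only in rows, so rows that do not move let the fingers close, or fill a call up. It gives the time, the measured TCP pose, the force and the opening at its end, in the units of the state.
- bot.get_state(): the state, without advancing time (a new reading comes with each control period).
- eyes.snapshot(name): name is "side" or "top" or "wrist"; returns the picture (400x640x3 uint8, blue, green, red); there is no depth.
- eyes.calibration(name): a dict with "intrinsics" (3x3 intrinsics, pixels), "extrinsics" (4x4, takes a point from world to camera coordinates); the wrist camera has in their place "tool_from_camera" (4x4, takes a point from camera to tool coordinates, whose origin is the TCP and whose axes are the flange's). Camera axes: x right, y down, z forward; pixel columns grow to the right and rows downward; lengths in mm; the calibration is good to about 2 mm. A picture is of the moment at which its call begins: read the wrist's pose just before it. calibration takes no time and is no camera call.
- bot.hand_in(): hands the job in, once; it reports no verdict.
The state is a dict: "time_s": time; "joint_positions": joint angles; "joint_vel": joint speeds; "joint_torque": joint torques, N m; "position": TCP position; "tcp_rot": TCP orientation; "ft_force": force on the tool from outside, world axes, zero at the start; "ft_torque": the same for the moment, N m; "finger_gap": opening from 0.0 (shut) to 1.0 (fully open).
Only numpy, scipy, OpenCV 4.12 (cv2) and the standard library are available. Lean on these libraries where they do the work, as an engineer would, in place of code of your own. Each camera call takes 0.05 s, during which the arm holds its last target.

## Working session

There is one attempt and no reset: what is moved stays moved. The work goes in short steps, Python scripts to look and compute and a tool call to move; the robot and the scene stay as the last step left them, time stands still between calls to the robot, and variables do not carry over. Pictures are saved under pics/ and viewed, and the job is handed in when it is done.

Besides the shell and the picture viewer there is one more tool, called as name([rows], argument=value, ...), one row to a line, values as JSON. arm_command: Moves the arm, as the interface text tells. Its arguments: {"type":"object","properties":{"targets":{"type":"array"}},"required":["targets"]}

```bash
mkdir -p pics; ls; python3 - <<'E'
from cell import bot, eyes
import cv2
s=bot.get_state(); print({k:s[k] for k in s})
for n in("side","top"):
    cv2.imwrite(f"pics/{n}0.png",eyes.snapshot(n))
    c=eyes.calibration(n); print(n,c)
E
```

```text
pics
{'time_s': 0.0, 'joint_positions': array([-6.75405688e+01,  6.67435414e+00,  8.26375874e+01, -3.52535779e-04,
        9.07568137e+01, -2.16609270e+00]), 'joint_vel': array([-0.09343907,  0.07615552, -0.01153669,  0.0076963 , -0.04299576,
        0.08089741]), 'joint_torque': array([-7.41514996e-04, -7.31983280e+01, -6.32495713e+01, -5.87993031e-05,
        6.25809087e-03,  5.82776760e-07]), 'position': array([ 281.17563547, -613.43553269,  238.53951354]), 'tcp_rot': array([-1.79931281e+02, -2.24644270e-03,  2.46255181e+01]), 'ft_force': array([ 0.10250377, -0.46327995, -0.37640291]), 'ft_torque': array([-0.00853888, -0.02215798, -0.07044631]), 'finger_gap': 0.9991461929121749}
side {'intrinsics': array([[405.4116579 ,   0.        , 323.28957391],
       [  0.        , 405.4116579 , 204.28825695],
       [  0.        ,   0.        ,   1.        ]]), 'extrinsics': array([[ 9.54157417e-01, -2.98858022e-01, -1.63555932e-02,
        -6.00654850e+02],
       [-2.39575091e-01, -7.29846859e-01, -6.40255681e-01,
         2.10831362e+02],
       [ 1.79408468e-01,  6.14823100e-01, -7.67987732e-01,
         8.53550212e+02],
       [ 0.00000000e+00,  0.00000000e+00,  0.00000000e+00,
         1.00000000e+00]])}
top {'intrinsics': array([[450.48361091,   0.        , 319.90351399],
       [  0.        , 450.48361091, 206.38158987],
       [  0.        ,   0.        ,   1.        ]]), 'extrinsics': array([[-2.54959034e-02, -9.99658665e-01,  5.70197262e-03,
        -1.36158270e+01],
       [-9.86294871e-01,  2.42241613e-02, -1.63204220e-01,
         6.37090412e+02],
       [ 1.63010387e-01, -9.78486537e-03, -9.86575831e-01,
         9.90739806e+02],
       [ 0.00000000e+00,  0.00000000e+00,  0.00000000e+00,
         1.00000000e+00]])}
```

View pics/side0.png

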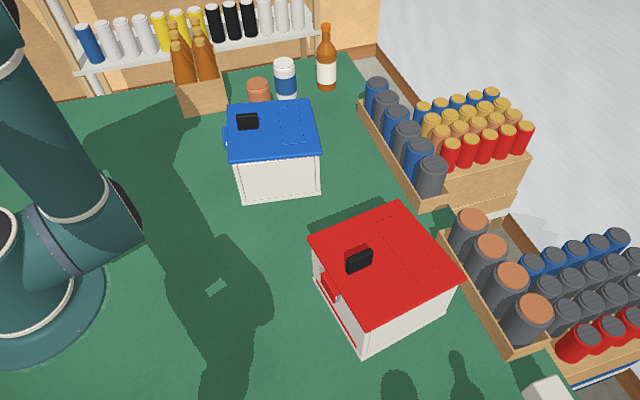

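View pics/top0.png

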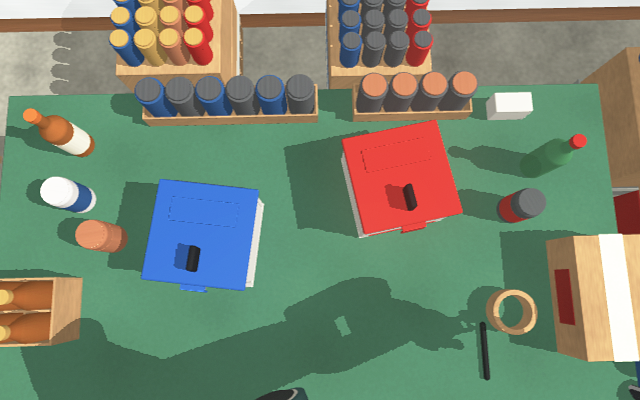

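The side view shows the red box at about (385,275) with its handle at (358,260). In the top view the red lid has its handle at (409,197) and its catch towards the robot at (412,228). The blue box is to the robot's left. Next I'll measure the lid corners and the handle.

```bash
cat > h.py <<'E'
import numpy as np, cv2
from cell import bot, eyes
def ray(n,uv):
    c=eyes.calibration(n);K=c["intrinsics"];T=c["extrinsics"];R=T[:3,:3];t=T[:3,3]
    return -R.T@t, R.T@np.linalg.inv(K)@np.array([uv[0],uv[1],1.])
def onz(n,uv,z):
    o,d=ray(n,uv); return o+d*(z-o[2])/d[2]
def proj(n,p):
    c=eyes.calibration(n);q=c["extrinsics"][:3,:3]@p+c["extrinsics"][:3,3];q=c["intrinsics"]@q;return q[:2]/q[2]
def tri(a,b):
    A=[];B=[]
    M=np.zeros((3,3));v=np.zeros(3)
    for n,uv in(a,b):
        o,d=ray(n,uv);d/=np.linalg.norm(d);P=np.eye(3)-np.outer(d,d);M+=P;v+=P@o
    return np.linalg.solve(M,v)
E
python3 - <<'E'
from h import *
for n,win in(("top",(330,110,475,245)),("side",(295,190,475,365))):
    im=cv2.imread(f"pics/{n}0.png"); h=cv2.cvtColor(im,cv2.COLOR_BGR2HSV)
    x0,y0,x1,y1=win
    m=np.zeros(im.shape[:2],np.uint8)
    r=(((h[...,0]<8)|(h[...,0]>172))&(h[...,1]>150)&(h[...,2]>60)).astype(np.uint8)*255
    m[y0:y1,x0:x1]=r[y0:y1,x0:x1]
    cs,_=cv2.findContours(m,cv2.RETR_EXTERNAL,2); c=max(cs,key=cv2.contourArea)
    hull=cv2.convexHull(c); ap=cv2.approxPolyDP(hull,4,True)[:,0]
    print(n,cv2.contourArea(c)); 
    for p in ap: print(p, onz(n,p,152).round(1))
    k=((h[...,2]<60)).astype(np.uint8)*255; mm=np.zeros_like(m)
    fill=np.zeros_like(m); cv2.drawContours(fill,[hull],-1,255,-1)
    mm=k&fill
    cs,_=cv2.findContours(mm,cv2.RETR_EXTERNAL,2)
    for c in cs:
        if cv2.contourArea(c)>30:
            print("blk",cv2.contourArea(c),cv2.minAreaRect(c),cv2.approxPolyDP(cv2.convexHull(c),1.5,True)[:,0].tolist())
    cv2.imwrite(f"pics/{n}_crop.png",cv2.resize(im[y0:y1,x0:x1],None,fx=3.2,fy=3.2,interpolation=cv2.INTER_CUBIC))
E
```

```text
top 9595.5
[435 120] [ 803.3 -282.3  152. ]
[462 211] [ 603.  -325.5  152. ]
[414 230] [ 565.6 -222.6  152. ]
[365 233] [ 561.9 -120.6  152. ]
[342 139] [765.4 -79.7 152. ]
side 11841.0
[398 199] [765.9 -81.2 152. ]
[466 279] [ 802.6 -286.   152. ]
[365 332] [ 601.3 -321.2  152. ]
[331 299] [ 567.5 -250.   152. ]
[307 236] [ 564.6 -112.2  152. ]
blk 388.0 ((358.84588623046875, 260.66094970703125), (15.145187377929688, 31.945587158203125), 65.55604553222656) [[370, 248], [372, 251], [370, 263], [347, 273], [347, 258]]
```

View pics/top_crop.png

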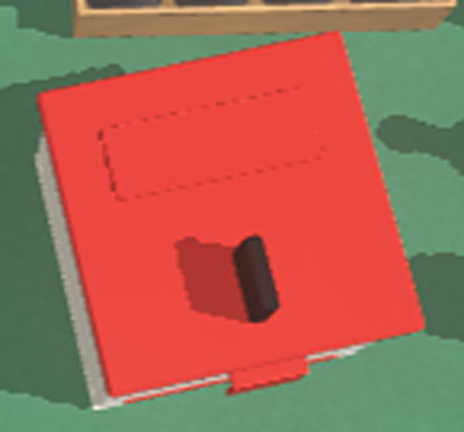

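View pics/side_crop.png

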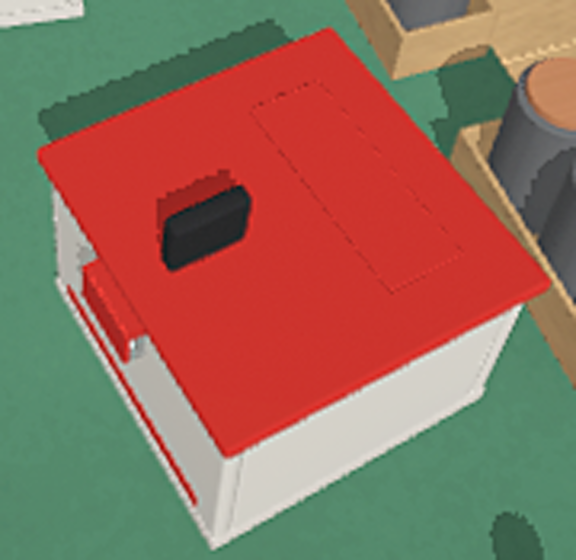

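The top crop shows the handle bar tilted with the lid, from crop (253,238) to (268,322). The side crop shows the bar's top edge from (165,220) to (245,190). I'll work out the handle by two independent routes.

```bash
python3 - <<'E'
from h import *
im=cv2.imread("pics/top0.png"); h=cv2.cvtColor(im,cv2.COLOR_BGR2HSV)
m=np.zeros(im.shape[:2],np.uint8); m[175:220,395:425]=((h[...,1]<150)&(h[...,2]<110))[175:220,395:425]*255
cs,_=cv2.findContours(m,cv2.RETR_EXTERNAL,2);c=max(cs,key=cv2.contourArea)
print(cv2.contourArea(c),cv2.minAreaRect(c))
M=cv2.moments(c);u=np.array([M["m10"],M["m01"]])/M["m00"];print(u,onz("top",u,178))
print(im[180:214:3,400:420:2,2])
us=np.array([358.8,260.7]); print(onz("side",us,175),tri(("top",u),("side",us)))
yaw=np.radians(10.8);X=np.array([np.cos(yaw),np.sin(yaw),0]);Y=np.array([-X[1],X[0],0])
C=np.array([683.3,-202.6,152])
for hx in(-49,-55):
    p=C+hx*X+[0,0,28];print(p,proj("top",p),proj("side",p))
# bar dims projected for p
p=C-50*X
for n in("top","side"):
    print(n,[proj(n,p+a*25*X+b*7*Y+[0,0,z]).round(1).tolist() for z in(0,42) for a in(-1,1) for b in(-1,1)])
# shut check: lid front edge underside vs corners at several z: front-left/front-right/back triangulated heights
for a,b in(([435,120],[466,279]),([462,211],[365,332]),([342,139],[398,199])): print(tri(("top",a),("side",b)))
E
```

```text
205.5 ((409.4118347167969, 196.64706420898438), (25.70877456665039, 9.701424598693848), 75.96376037597656)
[409.46877534 196.87753447] [ 630.9705012  -211.68592791  178.        ]
[[237 237 236 237 237 236 237 237 236 237]
 [237 237 238 240 219 171 240 237 237 237]
 [239 240 177  62  74  72 158 239 237 237]
 [178 130  63  67  72  74  64 242 237 236]
 [176 148  60  66  70  75  70 211 237 238]
 [176 180  84  63  65  73  74 119 242 237]
 [176 178 134  63  65  69  75  68 224 237]
 [176 177 182  61  65  64  74  72 117 240]
 [176 176 179 106  64  64  72  74  59 241]
 [175 175 177 148  59  62  63  59 222 238]
 [239 241 216 185 115  95 149 244 238 237]
 [236 236 236 237 237 237 237 237 237 237]]
[ 632.51155241 -206.77674928  175.        ] [ 630.40658647 -210.83173628  182.14477524]
[ 635.16792471 -211.78168441  180.        ] [409.59438832 194.67318583] [361.41710156 261.11253062]
[ 629.27420121 -212.9059723   180.        ] [410.31258701 197.50081679] [358.43857174 262.55301598]
top [[413.2, 208.4], [406.7, 209.8], [407.4, 185.6], [400.9, 186.9], [417.6, 205.1], [410.8, 206.6], [411.5, 181.2], [404.7, 182.7]]
side [[349.9, 278.8], [345.9, 272.6], [374.1, 266.9], [369.9, 261.0], [350.8, 266.2], [346.6, 259.9], [376.1, 254.0], [371.6, 248.0]]
[ 805.27003842 -283.78804565  146.85533647]
[ 601.11375336 -323.36940105  157.88158249]
[766.32679134 -79.87341723 150.25778444]
```

The two routes agree: the handle is at about (630,-212,182) with the box's yaw at about 10.8°. The front corner triangulates roughly 9 mm higher than the back, so the lid may not be caught. I'll move above it.

arm_command([
  [[0,0,0.12],[0,0,-50],100],
  [[0,0,0.12],[0,0,0],100],
  [[0,0,0],[40,-32,0],100],
  [[0,0,0],[40,-32,0],100],
  [[0,0,0],[40,-32,0],100],
  [[0,0,0],[40,-32,0],100],
  [[0,0,0],[40,-32,0],100],
  [[0,0,0],[40,-32,0],100],
  [[0,0,0],[40,-32,0],100],
  [[0,0,0],[40,-32,0],100],
])

```text
time_s: 1.35
position: [548.0, -300.3, 289.0]
tcp_rot: [-180.0, 0.0, 10.9]
ft_force: [-0.1, -0.3, 0.8]
finger_gap: 0.999
```

arm_command([
  [[0,0,0],[40,-32,0],100],
  [[0,0,0],[40,-32,0],100],
  [[0,0,0],[0,0,0],100],
  [[0,0,0],[0,0,0],100],
  [[0,0,0],[0,0,0],100],
  [[0,0,0],[0,0,0],100],
  [[0,0,0],[0,0,0],100],
  [[0,0,0],[0,0,0],100],
  [[0,0,0],[0,0,0],100],
  [[0,0,0],[0,0,0],100],
])

```text
time_s: 2.6
position: [613.7, -223.9, 289.3]
tcp_rot: [-180.0, -0.0, 10.9]
ft_force: [-0.6, 0.6, -0.2]
finger_gap: 1.0
```

```bash
python3 - <<'E'
from h import *
s=bot.get_state();print(s["time_s"],s["position"],s["tcp_rot"],s["ft_force"])
cv2.imwrite("pics/w1.png",eyes.snapshot("wrist"));print(eyes.calibration("wrist"))
cv2.imwrite("pics/s1.png",eyes.snapshot("side"))
E
```

```text
2.6 [ 613.70320234 -223.88645862  289.31037046] [-1.79999791e+02 -1.20590230e-03  1.08747258e+01] [-0.64336352  0.61056345 -0.23765741]
{'intrinsics': array([[306.49451039,   0.        , 323.62088826],
       [  0.        , 306.49451039, 203.45323269],
       [  0.        ,   0.        ,   1.        ]]), 'tool_from_camera': array([[ 1.46422064e-03, -9.53136411e-01, -3.02537333e-01,
         7.84417624e+01],
       [ 9.99998925e-01,  1.41856774e-03,  3.70633615e-04,
         1.27793270e+00],
       [ 7.59053076e-05, -3.02537551e-01,  9.53137464e-01,
        -1.34364738e+02],
       [ 0.00000000e+00,  0.00000000e+00,  0.00000000e+00,
         1.00000000e+00]])}
```

View pics/w1.png

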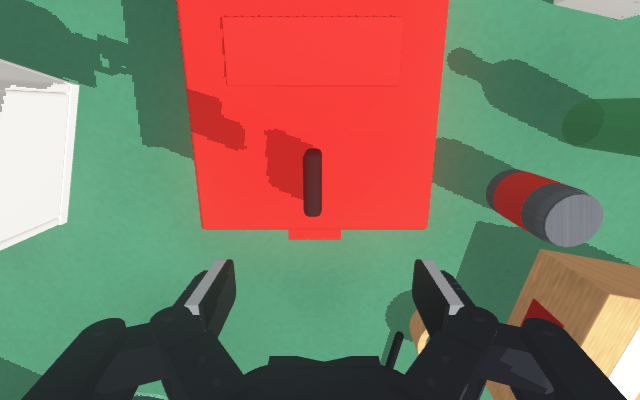

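View pics/s1.png

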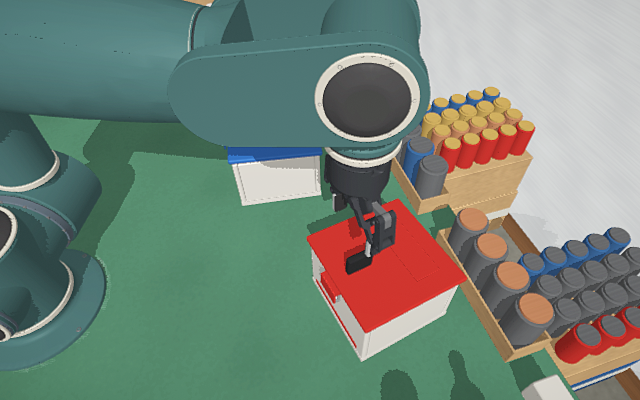

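The wrist view shows the bar upright at columns 304–322, rows 149–216, parallel to the fingers. The lid's front edge is at row 229 and the catch tab at (315,234). The side view shows the gripper over the lid, clear of the blue box.

```bash
python3 - <<'E'
from h import *
c=eyes.calibration("wrist");K=c["intrinsics"];T=c["tool_from_camera"]
def wr(uv,drop): # drop: depth in tool z below TCP
    d=T[:3,:3]@np.linalg.inv(K)@[uv[0],uv[1],1.];o=T[:3,3];return (o+d*(drop-o[2])/d[2]).round(1)
for z in(194,200):
    print(z,[wr(p,289.3-z) for p in((313,149),(313,182),(313,216),(304,182),(322,182))])
print("lid front",wr((202,229),289.3-152),wr((428,229),289.3-152))
E
```

```text
194 [array([48. , -6.6, 95.3]), array([22.8, -6.8, 95.3]), array([-5. , -7.1, 95.3]), array([ 22.8, -13.7,  95.3]), array([22.9,  0.1, 95.3])]
200 [array([48.8, -6.4, 89.3]), array([24.3, -6.6, 89.3]), array([-2.8, -6.9, 89.3]), array([ 24.3, -13.4,  89.3]), array([24.3,  0.1, 89.3])]
lid front [ -33.6 -114.8  137.3] [-33.2 101.1 137.3]
```

The bar comes out 13.8 mm thick, as given, and its offset is (21,-7) mm in the tool frame. I'll go down to TCP z ≈ 177.

arm_command([
  [[0,0,0],[20,-7,0],100],
  [[0,0,0],[0,0,25],100],
  [[0,0,0],[0,0,25],100],
  [[0,0,0],[0,0,20],100],
  [[0,0,0],[0,0,15],100],
  [[0,0,0],[0,0,12],100],
  [[0,0,0],[0,0,10],100],
  [[0,0,0],[0,0,5],100],
  [[0,0,0],[0,0,0],100],
  [[0,0,0],[0,0,0],100],
])

```text
time_s: 3.95
position: [632.2, -213.3, 177.9]
tcp_rot: [180.0, -0.0, 10.9]
ft_force: [0.0, -0.5, -0.1]
finger_gap: 0.997
```

```bash
python3 - <<'E'
from h import *
s=bot.get_state();print(s["time_s"],s["position"],s["tcp_rot"],s["ft_force"])
cv2.imwrite("pics/w2.png",eyes.snapshot("wrist"))
E
```

```text
3.95 [ 632.19512017 -213.33522625  177.91286741] [ 1.79977478e+02 -3.79073658e-02  1.08729182e+01] [ 0.04877258 -0.50249286 -0.14803704]
```

View pics/w2.png

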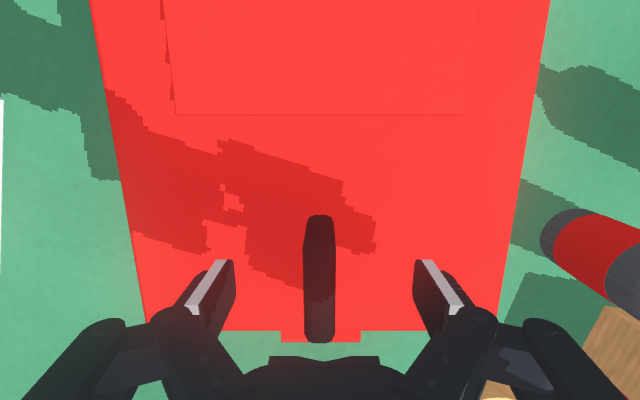

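The bar sits between the pads at columns 303–335, about 2 mm left of the pad centre at 324. I'll shift by -1.5 mm and close.

arm_command([
  [[0,0,0],[0,-1.5,0],80],
  [[0,0,0],[0,0,0],60],
  [[0,0,0],[0,0,0],45],
  [[0,0,0],[0,0,0],30],
  [[0,0,0],[0,0,0],20],
  [[0,0,0],[0,0,0],10],
  [[0,0,0],[0,0,0],0],
  [[0,0,0],[0,0,0],0],
  [[0,0,0],[0,0,0],0],
  [[0,0,0],[0,0,0],0],
])

```text
time_s: 5.25
position: [631.7, -211.5, 177.4]
tcp_rot: [-180.0, 0.0, 10.9]
ft_force: [-3.4, 3.8, 2.9]
finger_gap: 0.153
```

```bash
python3 - <<'E'
from h import *
s=bot.get_state();print(s["time_s"],s["position"],s["tcp_rot"],s["ft_force"],s["ft_torque"],s["finger_gap"])
E
```

```text
5.25 [ 631.6668011  -211.45646293  177.43560955] [-1.79966795e+02  4.60405793e-03  1.08839733e+01] [-3.43945682  3.84669337  2.89829998] [ 0.63196247  0.45245513 -0.03341586] 0.15331062263673204
```

Gripped: the opening is 13 mm. Now a gentle 5 mm upward tug.

arm_command([
  [[0,0,0],[0,0,-1],0],
  [[0,0,0],[0,0,-1],0],
  [[0,0,0],[0,0,-1],0],
  [[0,0,0],[0,0,-1],0],
  [[0,0,0],[0,0,-1],0],
  [[0,0,0],[0,0,0],0],
  [[0,0,0],[0,0,0],0],
  [[0,0,0],[0,0,0],0],
  [[0,0,0],[0,0,0],0],
  [[0,0,0],[0,0,0],0],
])

```text
time_s: 6.5
position: [632.6, -211.2, 181.1]
tcp_rot: [-180.0, -0.1, 10.9]
ft_force: [15.1, 4.2, -11.1]
finger_gap: 0.153
```

```bash
python3 - <<'E'
from h import *
s=bot.get_state();print(s["time_s"],s["position"],s["tcp_rot"],s["ft_force"],s["ft_torque"],s["finger_gap"])
E
```

```text
6.5 [ 632.60605975 -211.19757639  181.08727047] [-1.79960205e+02 -7.47160149e-02  1.09085958e+01] [ 15.08645745   4.2484951  -11.09953761] [ 0.4397814  -1.7443695  -0.14965578] 0.15269554567733454
```

The pull reads about 14 N with 15 N sideways. The sideways part comes from the handle's arc about the hinge. That looks caught, but I'll relax the sideways strain (shift +x, tilt to follow the arc) and check with pictures.

arm_command([
  [[0,-0.01,0],[0.5,0,0],0],
  [[0,-0.01,0],[0.5,0,0],0],
  [[0,-0.005,0],[0.5,0,0],0],
  [[0,0,0],[0,0,0],0],
  [[0,0,0],[0,0,0],0],
  [[0,0,0],[0,0,0],0],
  [[0,0,0],[0,0,0],0],
  [[0,0,0],[0,0,0],0],
  [[0,0,0],[0,0,0],0],
  [[0,0,0],[0,0,0],0],
])

```text
time_s: 7.75
position: [633.0, -211.2, 182.6]
tcp_rot: [-180.0, 1.4, 10.9]
ft_force: [-5.9, 5.5, 2.9]
finger_gap: 0.155
```

```bash
python3 - <<'E'
from h import *
s=bot.get_state();print(s["time_s"],s["position"],s["tcp_rot"],s["ft_force"],s["ft_torque"],s["finger_gap"])
im=eyes.snapshot("side");a=cv2.imread("pics/side0.png")
y0,y1,x0,x1=190,365,295,475
cv2.imwrite("pics/s3.png",np.hstack([cv2.resize(i[y0:y1,x0:x1],None,fx=2.2,fy=2.2,interpolation=cv2.INTER_CUBIC) for i in(a,im)]))
E
```

```text
7.75 [ 632.99604624 -211.23263617  182.61943702] [-179.96423857    1.44950513   10.87661418] [-5.90326324  5.54295191  2.8748686 ] [ 1.04067875  0.38599883 -0.06126927] 0.15469330462596279
```

View pics/s3.png

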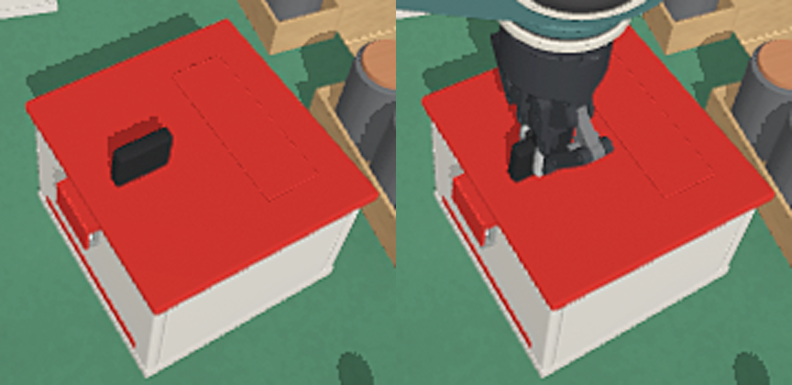

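With the strain relieved, the handle stayed 5 mm up and the pull fell to about 0 N, so the lid gives and isn't caught. In the side view the front edge stands slightly higher than before. I'll press it home along its arc.

arm_command([
  [[0,0.008,0],[-0.4,0,1.5],0],
  [[0,0.008,0],[-0.4,0,1.5],0],
  [[0,0.008,0],[-0.4,0,1.5],0],
  [[0,0.008,0],[-0.4,0,1.5],0],
  [[0,0.008,0],[-0.4,0,1.5],0],
  [[0,0.008,0],[-0.4,0,1.5],0],
  [[0,0.008,0],[-0.4,0,1.5],0],
  [[0,0.008,0],[-0.2,0,1.5],0],
  [[0,0,0],[0,0,0],0],
  [[0,0,0],[0,0,0],0],
])

```text
time_s: 9.05
position: [630.2, -211.8, 171.1]
tcp_rot: [-180.0, -2.2, 10.9]
ft_force: [-6.7, 7.0, 6.2]
finger_gap: 0.154
```

```bash
python3 - <<'E'
from h import *
s=bot.get_state();print(s["time_s"],s["position"],s["tcp_rot"],s["ft_force"],s["ft_torque"],s["finger_gap"])
E
```

```text
9.05 [ 630.18563254 -211.76973259  171.08833169] [-179.97721016   -2.24953856   10.87909837] [-6.71131378  7.01316387  6.19356648] [1.04796545 0.45432624 0.08800293] 0.15425110686978383
```

Down 6.4 mm from the grip height with 6 N upwards on the tool. I'll press another 2 mm.

arm_command([
  [[0,0,0],[0,0,0.5],0],
  [[0,0,0],[0,0,0.5],0],
  [[0,0,0],[0,0,0.5],0],
  [[0,0,0],[0,0,0.5],0],
  [[0,0,0],[0,0,0],0],
  [[0,0,0],[0,0,0],0],
  [[0,0,0],[0,0,0],0],
  [[0,0,0],[0,0,0],0],
  [[0,0,0],[0,0,0],0],
  [[0,0,0],[0,0,0],0],
])

```text
time_s: 10.3
position: [630.2, -211.8, 171.0]
tcp_rot: [180.0, -2.3, 10.9]
ft_force: [-15.0, 8.6, 20.2]
finger_gap: 0.151
```

```bash
python3 - <<'E'
from h import *
s=bot.get_state();print(s["time_s"],s["position"],s["tcp_rot"],s["ft_force"],s["ft_torque"],s["finger_gap"])
E
```

```text
10.3 [ 630.2368865  -211.83616251  170.95112499] [179.98525544  -2.29561039  10.88217075] [-15.01763837   8.62006651  20.18772147] [1.56227462 1.72970759 0.01204719] 0.15107828120851827
```

It's a hard stop: 20 N with no further motion, so the lid is home. Now I'll tug again along the arc: 2 mm to unload, then about 4.5 mm.

arm_command([
  [[0,0,0],[0,0,-1],0],
  [[0,0,0],[0,0,-1],0],
  [[0,-0.007,0],[0.3,0,-1],0],
  [[0,-0.007,0],[0.3,0,-1],0],
  [[0,-0.007,0],[0.3,0,-1],0],
  [[0,-0.007,0],[0.3,0,-1],0],
  [[0,0,0],[0,0,-0.5],0],
  [[0,0,0],[0,0,0],0],
  [[0,0,0],[0,0,0],0],
  [[0,0,0],[0,0,0],0],
])

```text
time_s: 11.55
position: [630.7, -211.7, 174.4]
tcp_rot: [-179.9, -0.5, 10.9]
ft_force: [-7.4, 5.1, -1.1]
finger_gap: 0.159
```

```bash
python3 - <<'E'
from h import *
s=bot.get_state();print(s["time_s"],s["position"],s["tcp_rot"],s["ft_force"],s["ft_torque"],s["finger_gap"])
E
```

```text
11.55 [ 630.74824237 -211.65316457  174.37214279] [-179.94079457   -0.53621839   10.86984701] [-7.39793763  5.06440377 -1.12247072] [0.77196603 0.5388086  0.0352956 ] 0.15853517809275014
```

arm_command([
  [[0,-0.006,0],[0.3,0,-1],0],
  [[0,0,0],[0,0,-0.5],0],
  [[0,0,0],[0,0,-0.5],0],
  [[0,0,0],[0,0,0],0],
  [[0,0,0],[0,0,0],0],
  [[0,0,0],[0,0,0],0],
  [[0,0,0],[0,0,0],0],
  [[0,0,0],[0,0,0],0],
  [[0,0,0],[0,0,0],0],
  [[0,0,0],[0,0,0],0],
])

```text
time_s: 12.8
position: [631.1, -211.5, 175.8]
tcp_rot: [-179.9, -0.2, 10.9]
ft_force: [-3.0, 3.9, -5.5]
finger_gap: 0.152
```

```bash
python3 - <<'E'
from h import *
s=bot.get_state();print(s["time_s"],s["position"],s["tcp_rot"],s["ft_force"],s["ft_torque"],s["finger_gap"])
E
```

```text
12.8 [ 631.05802895 -211.53935346  175.76638954] [-1.79926043e+02 -1.75552904e-01  1.08761863e+01] [-3.02673592  3.89052743 -5.46746287] [ 0.58420204  0.24443502 -0.00326236] 0.15238284833651125
```

arm_command([
  [[0,-0.006,0],[0.3,0,-0.5],0],
  [[0,0,0],[0,0,-0.5],0],
  [[0,0,0],[0,0,-0.5],0],
  [[0,0,0],[0,0,0],0],
  [[0,0,0],[0,0,0],0],
  [[0,0,0],[0,0,0],0],
  [[0,0,0],[0,0,0],0],
  [[0,0,0],[0,0,0],0],
  [[0,0,0],[0,0,0],0],
  [[0,0,0],[0,0,0],0],
])

```text
time_s: 14.05
position: [631.3, -211.5, 176.7]
tcp_rot: [-179.9, 0.2, 10.9]
ft_force: [-3.1, 4.5, -15.2]
finger_gap: 0.155
```

```bash
python3 - <<'E'
from h import *
s=bot.get_state();print(s["time_s"],s["position"],s["tcp_rot"],s["ft_force"],s["ft_torque"],s["finger_gap"])
im=eyes.snapshot("side");a=cv2.imread("pics/side0.png");cv2.imwrite("pics/s4raw.png",im)
y0,y1,x0,x1=225,345,295,400
cv2.imwrite("pics/s4.png",np.hstack([cv2.resize(i[y0:y1,x0:x1],None,fx=3.8,fy=3.8,interpolation=cv2.INTER_CUBIC) for i in(a,im)]))
E
```

```text
14.05 [ 631.30168038 -211.50118547  176.7381434 ] [-179.91464291    0.19288239   10.8759863 ] [ -3.11334673   4.4627385  -15.18264291] [0.52994764 0.14640837 0.01238663] 0.15542455708975145
```

View pics/s4.png

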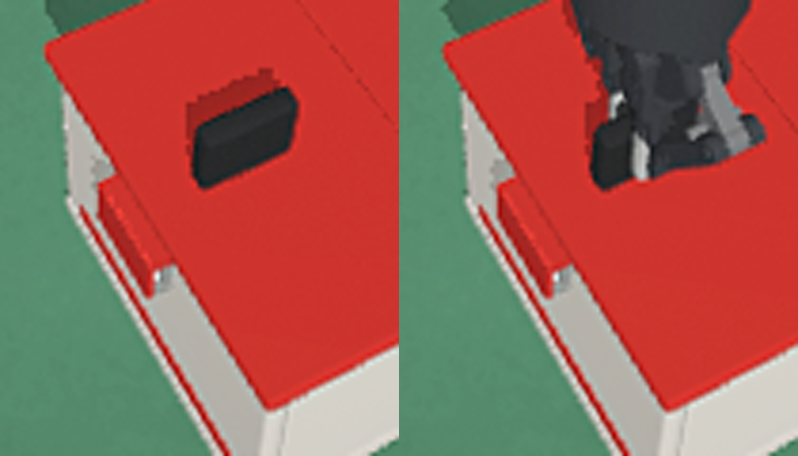

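The pull rose steeply to 15 N at 5.7 mm and stayed there, so the catch is engaged and held. The picture shows the front edge lifted only slightly, about where it was at the start. I'll lower it and release.

arm_command([
  [[0,0.008,0],[-0.3,0,1.5],0],
  [[0,0.008,0],[-0.3,0,1.5],0],
  [[0,0.008,0],[-0.3,0,1.5],0],
  [[0,0.008,0],[-0.3,0,1.5],0],
  [[0,0.006,0],[-0.2,0,1],0],
  [[0,0,0],[0,0,0.5],0],
  [[0,0,0],[0,0,0],0],
  [[0,0,0],[0,0,0],0],
  [[0,0,0],[0,0,0],0],
  [[0,0,0],[0,0,0],0],
])

```text
time_s: 15.35
position: [630.2, -211.8, 171.3]
tcp_rot: [-180.0, -2.1, 10.9]
ft_force: [-8.3, 6.5, 0.2]
finger_gap: 0.151
```

```bash
python3 - <<'E'
from h import *
s=bot.get_state();print(s["time_s"],s["position"],s["tcp_rot"],s["ft_force"],s["ft_torque"],s["finger_gap"])
E
```

```text
15.35 [ 630.22513466 -211.77013831  171.30316012] [-179.96724468   -2.06741988   10.87795168] [-8.26689142  6.456188    0.24243832] [0.99023509 1.29748073 0.02689257] 0.1507317243331242
```

Shut with no vertical load. Opening and retreating upward.

arm_command([
  [[0,0,0],[0,0,0],30],
  [[0,0,0],[0,0,0],60],
  [[0,0,0],[0,0,0],100],
  [[0,0,0],[0,0,0],100],
  [[0,0,0],[0,0,0],100],
  [[0,0,0],[0,0,0],100],
  [[0,0,0],[0,0,-15],100],
  [[0,0,0],[0,0,-30],100],
  [[0,0,0],[0,0,-40],100],
  [[0,0,0],[0,0,-40],100],
])

```text
time_s: 16.6
position: [625.9, -212.8, 298.2]
tcp_rot: [180.0, -2.2, 10.9]
ft_force: [-0.8, -0.9, 0.5]
finger_gap: 1.0
```

arm_command([
  [[0,0,0],[-30,30,-20],100],
  [[0,0,0],[-40,40,0],100],
  [[0,0,0],[-40,40,0],100],
  [[0,0,0],[-40,40,0],100],
  [[0,0,0],[-40,40,0],100],
  [[0,0,0],[-40,40,0],100],
  [[0,0,0],[0,0,0],100],
  [[0,0,0],[0,0,0],100],
  [[0,0,0],[0,0,0],100],
  [[0,0,0],[0,0,0],100],
])

```text
time_s: 17.85
position: [443.7, -481.5, 307.5]
tcp_rot: [180.0, -2.1, 11.0]
ft_force: [0.7, 0.1, 0.2]
finger_gap: 0.999
```

```bash
python3 - <<'E'
from h import *
s=bot.get_state();print(s["time_s"],s["position"],s["ft_force"],s["finger_gap"])
im=eyes.snapshot("side");a=cv2.imread("pics/side0.png");cv2.imwrite("pics/s5raw.png",im)
t=eyes.snapshot("top");cv2.imwrite("pics/t5.png",t)
y0,y1,x0,x1=225,345,295,400
cv2.imwrite("pics/s5.png",np.hstack([cv2.resize(i[y0:y1,x0:x1],None,fx=3.8,fy=3.8,interpolation=cv2.INTER_CUBIC) for i in(a,im)]))
E
```

```text
17.85 [ 443.73966452 -481.45023097  307.53005903] [0.72002906 0.11957194 0.15233029] 0.9993734565326854
```

View pics/s5.png

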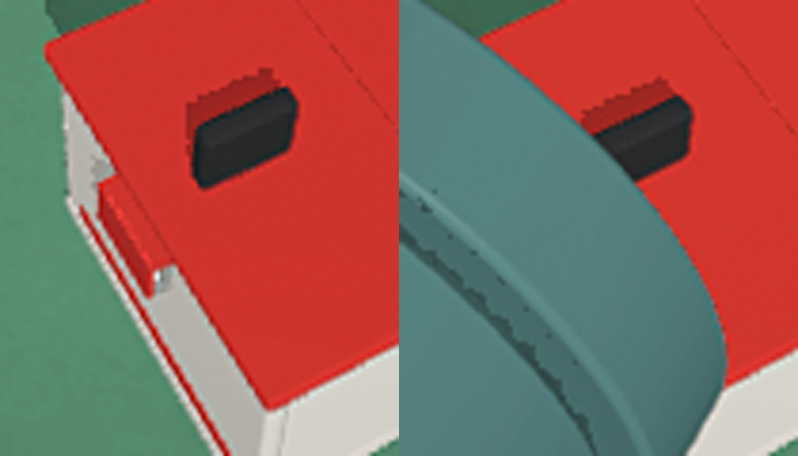

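View pics/t5.png

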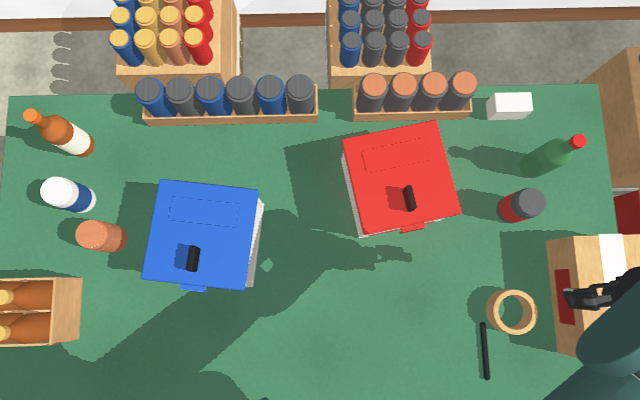

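In the final side view the handle's top corner sits about 1.5 px lower and left than at the start, which matches a 6 mm drop to shut. The top view shows both boxes undisturbed and the arm clear, and the wrist force is about 0.

```bash
python3 -c "
from cell import bot
print(bot.hand_in())"
```

```text
the job is handed in; nothing more can be done
None
```

The red lid was not caught at the start. I pressed it home, the catch then held a firm second tug, and I left it shut and released. The job was handed in at about 18 s, and no verdict was reported.

- **First tug:** the handle rose 5 mm. It read about 14 N at first, but that came from gripper strain and fell to about 0 N once I followed the hinge arc, so the lid had given.
- **Press:** the handle went down 6.4 mm to a hard stop at about 20 N. I inferred the click from that stop; nothing measured it directly.
- **Second tug:** the pull rose to 5.5 N at 4.8 mm and 15 N at 5.7 mm, and was held for over 0.5 s. That puts the lid at an estimated 0.037 rad, close to the 0.035 rad a caught lid should give. The wrist force reading carried an offset of a few newtons while gripping.
- **Last checks:** the handle was back at its shut height with no vertical load before I let go, and the side view shows it about 6 mm lower than at the start. The arm partly hid the lid's front edge in that last view, so I could not check the edge directly. Wrist force was about 0 N after the retreat, and the blue box was not approached and looks unmoved.

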